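Close the keeper flap of a bolt carrier

TASK

Secure the row of bolts in the carrier on the bench: push the open sprung flap over until it lies flat above the bolts and, keeping it pressed down, push it on so that its free edge is tucked fully home beneath the retaining lip and stays there when you let go. Only push and press it from outside: fingers must not touch its rubber-lined inner side. Lift nothing, leave the bolts in their cradles, and do not shift the nut, bushing, standing bolt or bracket lying around.

Things in the scene. Friction and masses are not known exactly. Their poses are not given: they have to be found in the camera images.
- carrier: Grey sheet-steel bolt carrier screwed to the bench (cannot move), 150 mm along its x, 132 mm along y, side walls 50 mm high. Origin: centre of the underside, on the bench; z up. Its x axis points from the hinge end (x = -80 mm) to the lip end (x = +70 mm).
- lip (a point): Middle of the underside of the lip's leaf at its front, carrier x = +38 mm, 57.5 mm up. The leaf is level steel, 4 mm thick, 90 mm wide along y, from here to x = +63 mm. From its front a flare slopes up and back to x = +30 mm, 65 mm up. The flap's edge goes below flare and leaf.
- hinge (a point): Middle of the flap's hinge rod (8 mm thick, along the carrier's y), 52 mm above the bench. It rides in slots: at carrier x = -68 mm when joint slide is 0, and moves to +x with the flap.
- edge (a point): Middle of the flap's free edge, in mid-thickness. The flap is an aluminium sheet, 92 mm from hinge axis to edge, 126 mm wide, 3 mm thick. Axes: x from hinge to free edge, z out of the outer face (up when flat). Flat, the outer face is 53.5 mm above the bench. Fully tucked, the edge lies 10 mm under the leaf.
- rib (a point): Middle of the hinge-side face of the push rib, a ridge across the outer face, 100 mm wide, 8 mm high, 6 mm thick; 66 mm from the hinge axis, 4 mm off the outer face. With the flap flat, a fingertip on the outer face between hinge and rib can push the flap to carrier +x by this face. A finger beyond the rib would run into the lip.
- liner: Rubber pad, 60 by 100 mm, 2.5 mm thick, on the inner side of the flap (the side that faces the bolts). Not to be touched. Origin on the hinge axis; axes as edge.
- flap (a joint): Hinge angle, rad: 0 = flat over the bolts (firm stop), 1.57 = upright, at most 1.9. Starts at 1.35 to 1.75. A spring (0.12 N m/rad, friction 0.04 N m) pulls it to 1.6: flat but not tucked, it springs up when let go; about 3 N on the outer face at the rib holds it down. Tucked, it rises to about 0.04 against the lip and stays.
- slide (a joint): Travel of hinge rod and flap together along the carrier's +x, m: 0 = back, 0.024 = fully home (stop). Starts at 0 to 0.003. Friction about 4 N, stays where left. The edge passes the flare's tip at about 0.007 and the leaf's front at 0.014, so the flap must be flat before it is slid.
- bolt0: Hex bolt, shank 94 mm long and 10 mm thick, head 18 mm wide, lying loose in the carrier's cradles along its x, head to the lip. Number 0 of 0 to 3 from the carrier's -y side. Origin: middle of the shank on its axis, 25 mm above the bench. Clear of the flat flap.
- bolt1: Hex bolt, shank 94 mm long and 10 mm thick, head 18 mm wide, lying loose in the carrier's cradles along its x, head to the lip. Number 1 of 0 to 3 from the carrier's -y side. Origin: middle of the shank on its axis, 25 mm above the bench. Clear of the flat flap.
- bolt2: Hex bolt, shank 94 mm long and 10 mm thick, head 18 mm wide, lying loose in the carrier's cradles along its x, head to the lip. Number 2 of 0 to 3 from the carrier's -y side. Origin: middle of the shank on its axis, 25 mm above the bench. Clear of the flat flap.
- bolt3: Hex bolt, shank 94 mm long and 10 mm thick, head 18 mm wide, lying loose in the carrier's cradles along its x, head to the lip. Number 3 of 0 to 3 from the carrier's -y side. Origin: middle of the shank on its axis, 25 mm above the bench. Clear of the flat flap.
- nut: Loose hexagonal castle nut standing on the bench, 44 mm across corners, 30 mm high. Origin: centre of its underside. Leave alone.
- bushing: Loose rubber ring, 56 mm outside, 34 mm inside, 16 mm high, flat on the bench. Origin: centre of its underside. Leave alone.
- stud: Loose flanged bolt standing on its head, flange 32 mm wide, shank 12 mm, 65 mm high in all. Origin: centre of its underside. Leave alone.
- bracket: Loose steel channel bracket, open side up, 110 mm (x) by 56 mm (y), 40 mm high. Origin: centre of its underside. Leave alone.
There are look-alikes about, which are no part of the job. There is more than one size of the carrier; the one meant has the size given above.

How it is judged:
On the way, in this order (a step that is already met when the one before it is completed fails the run):
1. the flap is folded down flat, not yet tucked (value of joint flap below 0.13 rad and value of joint slide below 0.017 m), for 0.02 s.
2. the flap's edge is tucked under the lip (value of joint flap below 0.075 rad and value of joint slide above 0.019 m), for 0.2 s.
At the end, for the whole second after the job is handed in: The flap lies flat (hinge under 0.075 rad), slid at least 19 of its 24 mm home, its edge at least 4 mm beneath the lip's leaf and held there without the robot; bolts, nut, bushing, standing bolt and bracket are within 20 mm of where they were (all of step 2 and z of edge in the frame of carrier below 0.0585 m and x of edge in the frame of carrier above 0.042 m and distance of each of nut, bushing, stud, bracket, bolt0, bolt1, bolt2, bolt3 from where it was at the start of the episode below 0.02 m); the robot touches nothing.
It fails at once if the flap is touched on its rubber-lined inner side (contact force between the fingers and liner above 1 N).
It fails at once if a bystander or a bolt is lifted or shifted by 20 mm (distance of any of nut, bushing, stud, bracket, bolt0, bolt1, bolt2, bolt3 from where it was at the start of the episode above 0.02 m).
It also fails if it takes over 38 s, if anything falls off the work surface, if the arm or the gripper's body presses on something with over 40 N, if the wrist force passes 120 N, or if a joint passes its speed limit or range.

ROBOT

A 6-joint arm with a two-finger parallel gripper is mounted at the origin on the work surface. World frame = base frame: x ahead of the robot, y to its left, z up, the work surface at z = 0. Lengths are in m, angles in rad, forces in N, time in s.
With the tool pointing down it reaches from about 0.225 to 0.875 m from the base axis. Payload 3.4 kg.
Tool frame: the origin (TCP) lies at the very end of the fingers, on their centre line; the grasp point (between the pads) lies manip.hold_point_z behind it (manip.hold_point_z is the distance from the TCP to the grasp point, in m); x points along the fingers, y is the direction in which the jaws open and shut, and the axes are right-handed (so a half turn about x gives the same grasp; the last joint's range is limited). The gripper opens to 85 mm and grips with 20 to 120 N. Pads are 22 mm wide; open, the fingers measure 114 mm over their backs; the gripper's body (76 mm by 85 mm) begins 54 mm behind the grasp point. The pads swing forward as they close: fully open they stand 13 mm farther back than shut.
Start: joints at [-1.267, 0.276, 1.505, -0, 1.361, -0.121], TCP at [0.237, -0.524, 0.231] pointing down, gripper open.
Joint ranges: [-2.89, 2.89], [-0.75, 2.08], [0.22, 2.7], [-1.18, 4.32], [0.11, 2.71], [-2.7, 2.7]. Speed limits (rad/s): [2.57, 2.57, 3.14, 3.14, 3.14, 3.14].

INTERFACE

Orientations are given as a unit quaternion [w, x, y, z].
In Python, from rig import manip gives the robot as it stands.
- The arm moves only by the tool step_arm, never from a script. Its argument "targets" is a list of rows, each a list of 2 entries, a list of its own where there are three numbers: the shift along the tool's x, y, z in mm, then the turn about the tool's x in degrees. A call has 1 to 20 rows; each row is the pose to reach, as a shift and turn from the pose commanded when the call began, along the tool's axes at that moment; what a row does not reach only later rows make up. A row lasts 1/10 s, in which the tool goes at most 50 mm and 8.59 degrees, less where a joint would pass 70% of its speed; a pose out of reach is approached as far as the arm can. A call with a gripper value outside its range is refused whole. "grip" is the closure, from 0 (fully open) to 1 (shut), set as the call begins (left out, the last holds). The fingers move at their own pace and stop on an object; "grip_force" is the grip in N (left out, the last holds). Time passes only in rows, so rows that repeat a pose let the fingers close. It gives the time, the measured TCP pose, the force and the opening at its end, in the units of the state.
- manip.get_state(): the state, without advancing time (a new reading comes with each control period).
- manip.get_image(name): name is "side" or "top"; returns a dict with "image" (400x640x3 uint8, red, green, blue), "fx", "fy", "cx", "cy" (pixels), "pose" (4x4, takes a point from camera to world coordinates). Camera axes: x right, y down, z forward; pixel columns grow to the right and rows downward; lengths in m; the calibration is good to about 2 mm. A picture is of the moment at which its call begins. There is no depth.
- manip.sign_off(): hands the job in, once; it reports no verdict.
Trained networks look in a picture, given as the dict that the camera call returned (one of the last four; its "shot" number tells which), for a name from the list of things; names that differ only in an ending like _2 or _b are one class to them, and where a whole thing is asked for, a point or a joint stands for the part that bears it (a point fixed in the world has none). Each returns a list of dicts, best first, with "confidence" (0 to 1); they miss things now and then, are a little off and sometimes report something else, mostly with a low value. They report only what shows in the picture. A call takes as long as a camera call. They do not tell look-alikes from the thing itself.
- manip.search_frame(picture, thing): "xyz" ([x, y, z] in m, in world coordinates, good to about 4 mm: the middle of the surface that is visible of it).
- manip.regions_of(picture, thing): "region" (400x640 bool, what is visible of it).
The state is a dict: "clock": time; "qpos": joint angles; "qd": joint speeds; "effort": joint torques, N m; "position": TCP position; "ee_rot": TCP orientation; "contact_force": force on the tool from outside, world axes, zero at the start; "moment": the same for the moment, N m; "width": finger opening in m.
Only numpy, scipy, OpenCV 4.12 (cv2) and the standard library are available. Lean on these libraries where they do the work, as an engineer would, in place of code of your own. Each camera call takes 0.05 s, during which the arm holds its last target.

## Working session

There is one attempt and no reset: what is moved stays moved. The work goes in short steps, Python scripts to look and compute and a tool call to move; the robot and the scene stay as the last step left them, time stands still between calls to the robot, and variables do not carry over. Pictures are saved under pics/ and viewed, and the job is handed in when it is done.

Besides the shell and the picture viewer there is one more tool, called after "Emit:" as name(argument=value, ...), one argument or row to a line, values as JSON. step_arm: Moves the arm, as the interface text tells. Its arguments: {"type":"object","properties":{"targets":{"type":"array"},"grip":{"type":"number"},"grip_force":{"type":"number"}},"required":["targets"]}

```bash
ls; mkdir -p pics; cat > h.py <<'E'
import numpy as np, cv2
from rig import manip
def snap(n,tag):
    p=manip.get_image(n); cv2.imwrite(f'pics/{tag}.png',p['image'][:,:,::-1]); return p
def proj(p,X):
    T=np.linalg.inv(p['pose']); X=np.atleast_2d(X); c=X@T[:3,:3].T+T[:3,3]
    return np.c_[c[:,0]/c[:,2]*p['fx']+p['cx'],c[:,1]/c[:,2]*p['fy']+p['cy']]
def ray(p,u,v,z):
    d=p['pose'][:3,:3]@np.array([(u-p['cx'])/p['fx'],(v-p['cy'])/p['fy'],1]);o=p['pose'][:3,3]
    return o+d*(z-o[2])/d[2]
E
python3 - <<'E'
from h import *
s=manip.get_state(); print(s); print(manip.hold_point_z)
for n in('top','side'):
    p=snap(n,n+'0'); print(n,p['fx'],p['pose'].round(3).tolist())
    for t in('carrier','lip','hinge','edge','rib','liner','flap','bolt0','nut','bushing','stud','bracket'):
        try: print(t,[(np.round(r['xyz'],3).tolist(),round(r['confidence'],2)) for r in manip.search_frame(p,t)])
        except Exception as e: print(t,e)
E
```

```text
pics
{'clock': 0.0, 'qpos': array([-1.26702065e+00,  2.76567373e-01,  1.50615955e+00,  1.20582559e-05,
        1.36072148e+00, -1.21009427e-01]), 'qd': array([-6.21189169e-05,  2.62974187e-04, -1.02632158e-04,  5.79223596e-05,
        8.12717107e-04, -2.89720498e-04]), 'effort': array([-5.04893160e-04, -4.16782415e+01, -2.45808595e+01, -8.62464412e-05,
        1.10545184e-02, -4.57209779e-06]), 'position': array([ 0.23679964, -0.52337031,  0.23044496]), 'ee_rot': array([-0.14840292, -0.69116181, -0.14971042,  0.69127326]), 'contact_force': array([-0.59259173, -0.42158262,  0.31767221]), 'moment': array([-0.09014277,  0.06733526, -0.05699523]), 'width': 0.08545449351233167}
0.0187
top 423.9316253198678 [[0.009, -0.992, 0.13, 0.508], [-0.999, -0.015, -0.047, 0.096], [0.049, -0.129, -0.99, 0.89], [0.0, 0.0, 0.0, 1.0]]
carrier [([0.496, 0.356, 0.068], 0.69), ([0.457, -0.198, 0.069], 0.68), ([0.624, 0.035, 0.034], 0.63)]
lip [([0.493, 0.354, 0.07], 0.93), ([0.458, -0.206, 0.07], 0.86), ([0.621, 0.036, 0.039], 0.82), ([0.674, 0.148, 0.014], 0.73)]
hinge [([0.577, 0.01, 0.126], 0.95), ([0.4
[... 1184 characters left out ...]
432, -0.216, 0.067], 0.77), ([0.475, 0.351, 0.068], 0.57)]
rib [([0.473, 0.352, 0.065], 0.93), ([0.572, 0.024, 0.117], 0.82), ([0.431, -0.216, 0.066], 0.63)]
liner [([0.575, 0.02, 0.112], 0.45), ([0.568, 0.023, 0.117], 0.16)]
flap [([0.476, 0.352, 0.069], 0.84), ([0.436, -0.217, 0.069], 0.79), ([0.577, 0.019, 0.105], 0.73), ([0.569, 0.022, 0.12], 0.63), ([0.718, -0.076, 0.025], 0.52), ([0.623, 0.021, 0.03], 0.2)]
bolt0 [([0.633, -0.01, 0.033], 0.68), ([0.614, 0.048, 0.029], 0.48), ([0.622, 0.021, 0.029], 0.47), ([0.574, 0.025, 0.121], 0.42)]
nut [([0.576, 0.18, 0.024], 0.94)]
bushing [([0.488, 0.128, 0.013], 0.84)]
stud [([0.678, 0.152, 0.006], 0.71)]
bracket [([0.717, -0.074, 0.025], 0.89)]
```

View pics/top0.png

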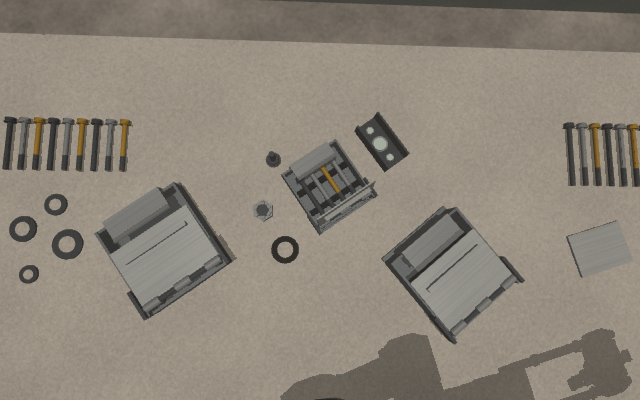

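View pics/side0.png

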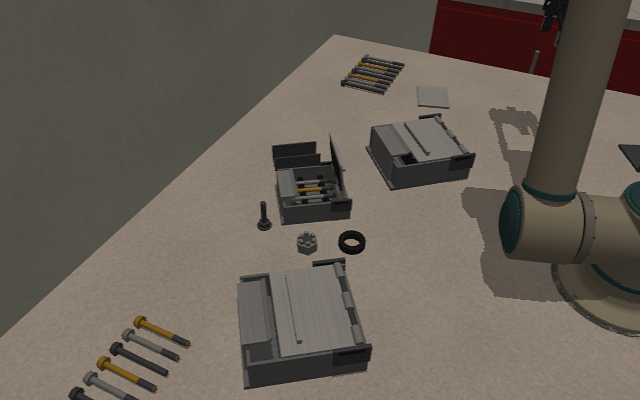

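```bash
python3 - <<'E'
import cv2
a=cv2.imread('pics/top0.png')[120:250,250:420]; cv2.imwrite('pics/topc.png',cv2.resize(a,None,fx=4.6,fy=4.6,interpolation=cv2.INTER_CUBIC))
a=cv2.imread('pics/side0.png')[125:235,255:370]; cv2.imwrite('pics/sidec.png',cv2.resize(a,None,fx=5,fy=5,interpolation=cv2.INTER_CUBIC))
E
```

```text
(no output)
```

View pics/topc.png

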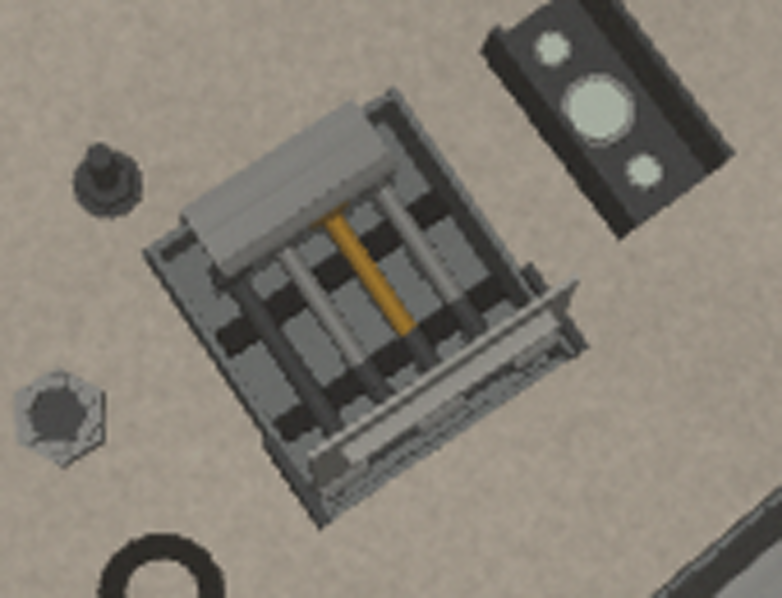

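View pics/sidec.png

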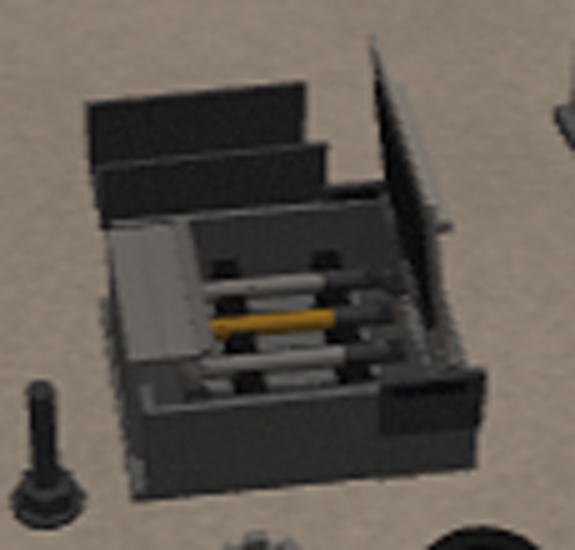

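```bash
python3 - <<'E'
from h import *
from scipy.optimize import least_squares
p=manip.get_image('top'); q=manip.get_image('side'); print(p['cx'],p['cy'],p['pose'][:3,3])
t=lambda u,v:(250+u/4.6,120+v/4.6); sd=lambda u,v:(255+u/5,125+v/5)
for u,v in [(147,252),(393,92),(325,525),(585,348)]:
    a=t(u,v); print(ray(p,*a,0.05).round(4),ray(p,*a,0.0).round(4))
# side: bench corners
for u,v in [(135,500),(473,467)]: print('s',ray(q,*sd(u,v),0).round(4))
# fit: carrier pts -> pix
obs=[(p,[.07,.066,.05],t(147,252)),(p,[.07,-.066,.05],t(393,92)),(p,[-.08,.066,0.0],t(325,528)),(p,[-.08,-.066,0.05],t(587,348)),
(q,[.07,.066,0],sd(135,500)),(q,[-.08,.066,0],sd(473,467))]
def T(x,X): c,s=np.cos(x[2]),np.sin(x[2]); X=np.array(X); return np.stack([x[0]+c*X[...,0]-s*X[...,1],x[1]+s*X[...,0]+c*X[...,1],X[...,2]],-1)
f=lambda x:np.concatenate([(proj(c,T(x,X))[0]-o) for c,X,o in obs])
r=least_squares(f,[.61,.03,.6],loss='soft_l1'); print(r.x,f(r.x).reshape(-1,2).round(1))
x=r.x
for n,pp,c,o,k in(('t',p,(250,120),(130,170),4.6),('s',q,(255,125),(110,115),5)):
    im=cv2.resize(pp['image'][c[1]:c[1]+o[0],c[0]:c[0]+o[1],::-1],None,fx=k,fy=k,interpolation=cv2.INTER_CUBIC).copy()
    def line(P,col):
        u=((proj(pp,T(x,np.array(P,float)))-c)*k).astype(np.int32); cv2.polylines(im,[u],False,col,1)
    for z in(0,.05): line([[-.08,-.066,z],[.07,-.066,z],[.07,.066,z],[-.08,.066,z],[-.08,-.066,z]],(0,0,255))
    line([[.038,-.045,.0575],[.063,-.045,.0615],[.063,.045,.0615],[.038,.045,.0575],[.038,-.045,.0575]],(255,0,0))
    line([[.03,-.045,.065],[.03,.045,.065]],(255,255,0))
    for a,col in((1.35,(0,255,0)),(1.55,(0,255,255)),(1.75,(255,0,255))):
        e=[-.068+.092*np.cos(a),.052+.092*np.sin(a)]
        line([[-.068,-.063,.052],[e[0],-.063,e[1]],[e[0],.063,e[1]],[-.068,.063,.052]],col)
    cv2.imwrite(f'pics/ov_{n}.png',im)
E
```

```text
318.44805123039697 186.56822214519906 [0.50774382 0.09574722 0.88967021]
[0.6402 0.129  0.05  ] [0.6481 0.131  0.    ]
[0.7135 0.0221 0.05  ] [0.7258 0.0177 0.    ]
[0.5231 0.0506 0.05  ] [0.524 0.048 0.   ]
[ 0.601  -0.0624  0.05  ] [ 0.6065 -0.0718  0.    ]
s [0.6459 0.1336 0.    ]
s [0.5241 0.0512 0.    ]
[0.62545219 0.03763102 0.60049502] [[-1.2 -2.8]
 [-0.3 -3.3]
 [ 0.5  0.2]
 [-0.6  2.1]
 [ 0.4 -0.6]
 [ 1.6 -1. ]]
```

View pics/ov_t.png

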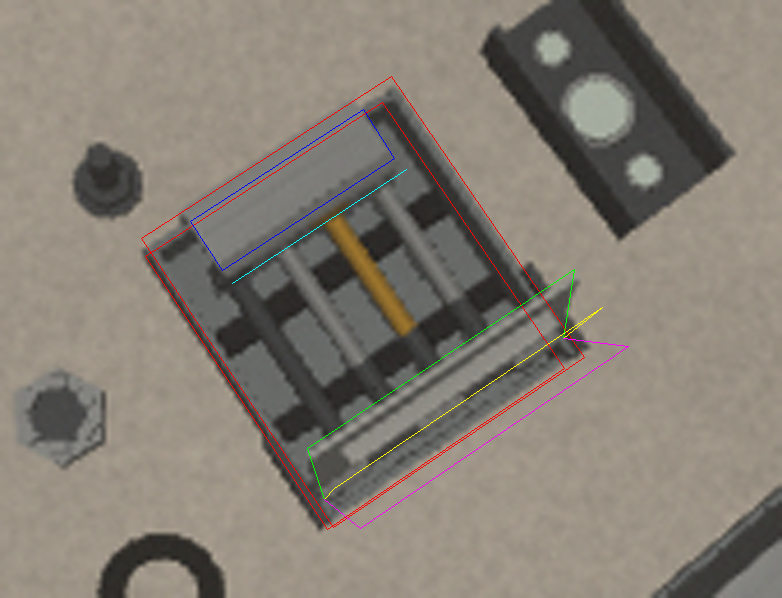

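View pics/ov_s.png

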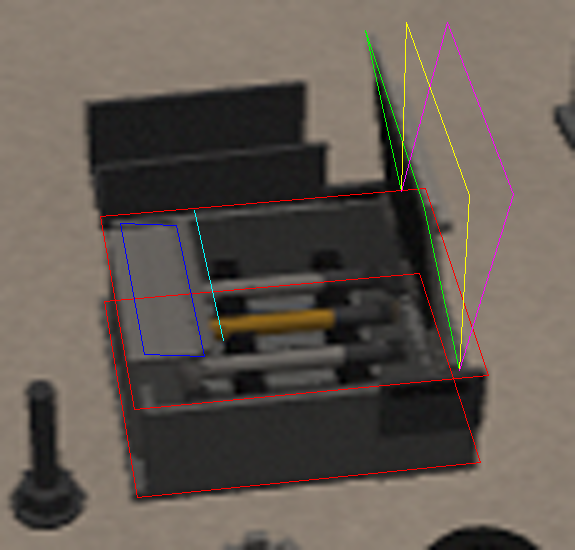

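```bash
cat >> h.py <<'E'
from scipy.spatial.transform import Rotation as Ro
C=np.array([.6245,.0368]); YAW=.600
cx=np.array([np.cos(YAW),np.sin(YAW)]); cy=np.array([-cx[1],cx[0]])
def R(s): q=s['ee_rot']; return Ro.from_quat([q[1],q[2],q[3],q[0]]).as_matrix()
def goal(s,x,y,z):
    # tool TCP at carrier x,y, height z -> shift in tool axes mm
    P=np.r_[C+x*cx+y*cy,z]; return (R(s).T@(P-s['position'])*1000).round(1)
def where(s):
    d=s['position'][:2]-C; return np.round([d@cx*1000,d@cy*1000,s['position'][2]*1000],1)
E
python3 - <<'E'
from h import *
s=manip.get_state(); print(R(s).round(3)); print(where(s))
r=R(s); a=np.degrees(np.arctan2(r[1,1],r[0,1]));print('jaw yaw',a,'carrier y yaw',np.degrees(YAW)+90)
print(goal(s,-.105,0,.23),goal(s,-.105,0,.10), C-.105*cx)
E
```

```text
[[ 0.     0.412 -0.911]
 [-0.    -0.911 -0.412]
 [-1.     0.     0.   ]]
[-636.5 -244.   231.3]
jaw yaw -65.66110014204577 carrier y yaw 124.37746770784939
[   1.3 -332.9 -480.8] [ 131.3 -332.9 -480.8] [ 0.53783976 -0.02248746]
```

Emit:
step_arm(
  targets=[
    [[0,-110,-160],-5],
    [[0,-333,-481],-10],
    [[0,-333,-481],-10],
    [[0,-333,-481],-10],
    [[0,-333,-481],-10],
    [[0,-333,-481],-10],
    [[0,-333,-481],-10],
    [[0,-333,-481],-10],
    [[0,-333,-481],-10],
    [[0,-333,-481],-10],
    [[0,-333,-481],-10],
    [[0,-333,-481],-10],
    [[0,-333,-481],-10],
    [[0,-333,-481],-10],
    [[0,-333,-481],-10],
    [[0,-333,-481],-10],
    [[0,-333,-481],-10],
  ],
  grip=1,
)

```text
clock: 3.1
position: [0.5376, -0.0234, 0.2315]
ee_rot: [0.208, 0.676, 0.208, -0.676]
contact_force: [0.2, 0.5, 0.2]
width: -0.0002
```

```bash
python3 - <<'E'
from h import *
s=manip.get_state(); r=R(s); print(s['clock'],where(s),np.degrees(np.arctan2(r[1,1],r[0,1])),s['contact_force'],s['width']); print(r.T@np.r_[cx,0])
p=snap('side','side1'); cv2.imwrite('pics/side1c.png',cv2.resize(p['image'][60:260,220:460,::-1],None,fx=3,fy=3))
print(proj(p,s['position'])); print(goal(s,-.105,0,.10))
E
```

```text
3.1 [-105.7   -0.6  231.5] -55.76883684971501 [0.22230181 0.45430806 0.22332699] -0.00019177109876772946
[-6.07680222e-05 -2.55349334e-03 -9.99996738e-01]
[[364.84699717 107.83428624]]
[131.5  -0.6  -0.7]
```

View pics/side1c.png

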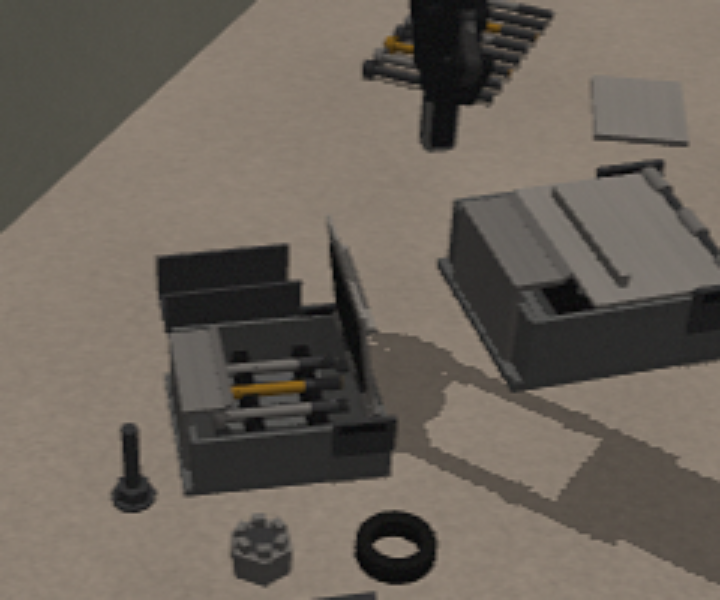

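Emit:
step_arm(
  targets=[
    [[50,0,0],0],
    [[95,0,0],0],
    [[125,0,0],0],
    [[134,0,0],0],
    [[134,0,-10],0],
    [[134,0,-20],0],
    [[134,0,-26],0],
    [[134,0,-32],0],
    [[134,0,-36],0],
    [[134,0,-40],0],
    [[134,0,-44],0],
    [[134,0,-48],0],
    [[134,0,-48],0],
  ],
)

```text
clock: 4.45
position: [0.5778, 0.0051, 0.097]
ee_rot: [-0.209, -0.676, -0.209, 0.676]
contact_force: [0.5, 0.0, -0.2]
width: 0.0002
```

```bash
python3 - <<'E'
from h import *
s=manip.get_state(); print(s['clock'],where(s),s['contact_force'],s['moment'])
p=snap('side','side2'); cv2.imwrite('pics/side2c.png',cv2.resize(p['image'][90:240,220:400,::-1],None,fx=4,fy=4))
print(proj(p,s['position'])); 
p=snap('top','top2'); cv2.imwrite('pics/top2c.png',cv2.resize(p['image'][110:260,250:430,::-1],None,fx=4,fy=4))
E
```

```text
4.45 [-56.4   0.2  97. ] [ 0.45571781  0.00719041 -0.24409946] [-0.05567766  0.02074584  0.05636819]
[[337.22690571 164.45076566]]
```

View pics/side2c.png

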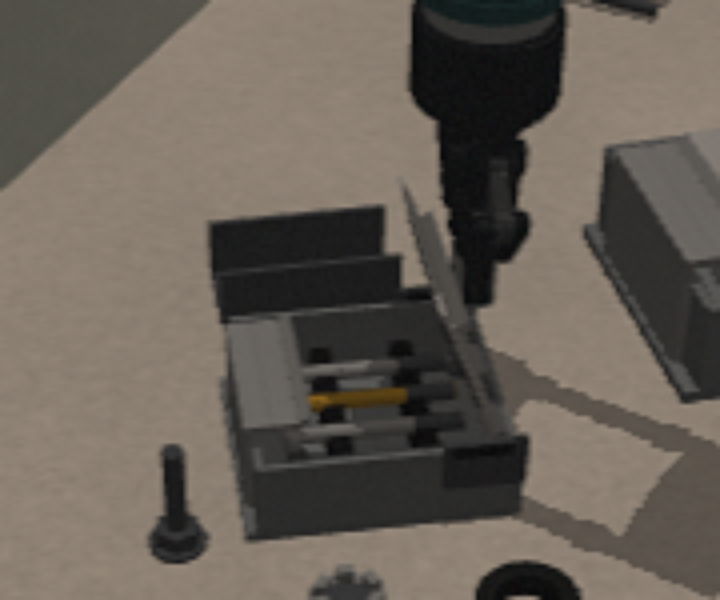

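View pics/top2c.png

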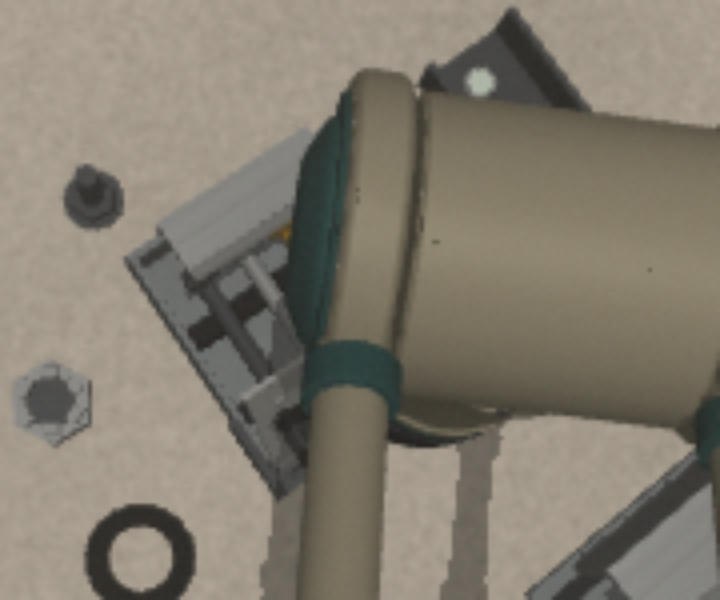

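Emit:
step_arm(
  targets=[
    [[3,0,-5],0],
    [[6,0,-9],0],
    [[9,0,-13],0],
    [[14,0,-17],0],
    [[19,0,-21],0],
    [[24,0,-24],0],
    [[28,0,-25],0],
    [[31,0,-26],0],
    [[34,0,-27],0],
    [[37,0,-28],0],
    [[39,0,-28],0],
    [[39,0,-28],0],
  ],
)

```text
clock: 5.75
position: [0.6009, 0.0205, 0.0581]
ee_rot: [0.209, 0.676, 0.209, -0.676]
contact_force: [1.8, -0.0, 2.9]
width: 0.0001
```

```bash
python3 - <<'E'
from h import *
s=manip.get_state(); print(s['clock'],where(s),s['contact_force'],s['moment'])
p=snap('side','side3'); cv2.imwrite('pics/side3c.png',cv2.resize(p['image'][90:240,220:400,::-1],None,fx=4,fy=4))
E
```

```text
5.75 [-28.7  -0.1  58.1] [ 1.80157612e+00 -2.45661242e-03  2.94008012e+00] [ 0.14121239 -0.24590359 -0.01280328]
```

View pics/side3c.png

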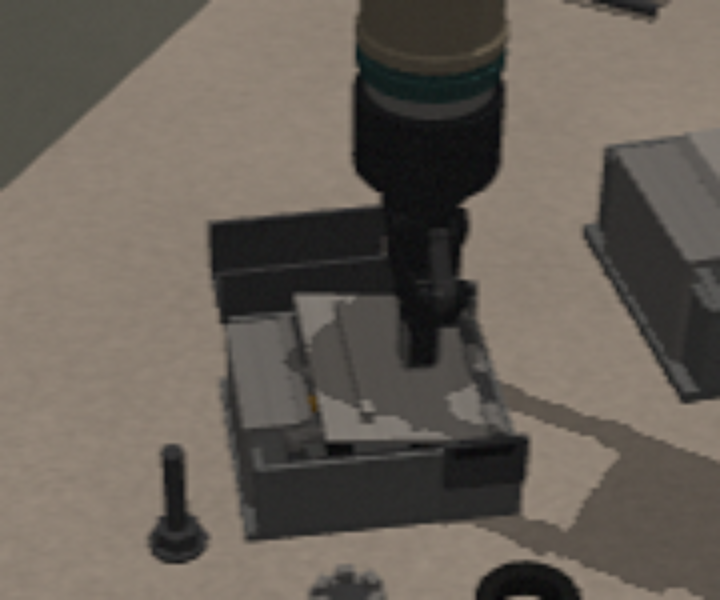

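Emit:
step_arm(
  targets=[
    [[2,0,0],0],
    [[3.5,0,0],0],
    [[5,0,0],0],
    [[5,0,0],0],
    [[5,0,0],0],
  ],
)

```text
clock: 6.3
position: [0.6009, 0.0206, 0.0534]
ee_rot: [0.209, 0.676, 0.209, -0.675]
contact_force: [1.3, 0.7, 4.8]
width: 0.0001
```

Emit:
step_arm(
  targets=[
    [[0.5,0,0],0],
    [[1,0,0],0],
    [[1,0,0],0],
  ],
)

```text
clock: 6.6
position: [0.601, 0.0206, 0.0533]
ee_rot: [0.209, 0.676, 0.209, -0.675]
contact_force: [-0.1, 1.4, 8.8]
width: -0.0002
```

Emit:
step_arm(
  targets=[
    [[0,0,-3],0],
    [[0,0,-6],0],
    [[0,0,-9],0],
    [[0,0,-12],0],
    [[0,0,-15],0],
    [[0,0,-18],0],
    [[0,0,-20],0],
    [[0,0,-22],0],
    [[0,0,-22],0],
  ],
)

```text
clock: 7.5
position: [0.6174, 0.0319, 0.0533]
ee_rot: [-0.209, -0.674, -0.209, 0.677]
contact_force: [-2.6, -2.2, 11.6]
width: 0.0
```

```bash
python3 - <<'E'
from h import *
s=manip.get_state(); print(s['clock'],where(s),s['contact_force'],s['moment'])
p=snap('side','side4'); cv2.imwrite('pics/side4c.png',cv2.resize(p['image'][90:240,220:400,::-1],None,fx=4,fy=4))
E
```

```text
7.5 [-8.6  0.  53.3] [-2.60162857 -2.23117368 11.62729872] [-0.34672725  0.48509575 -0.04568052]
```

View pics/side4c.png

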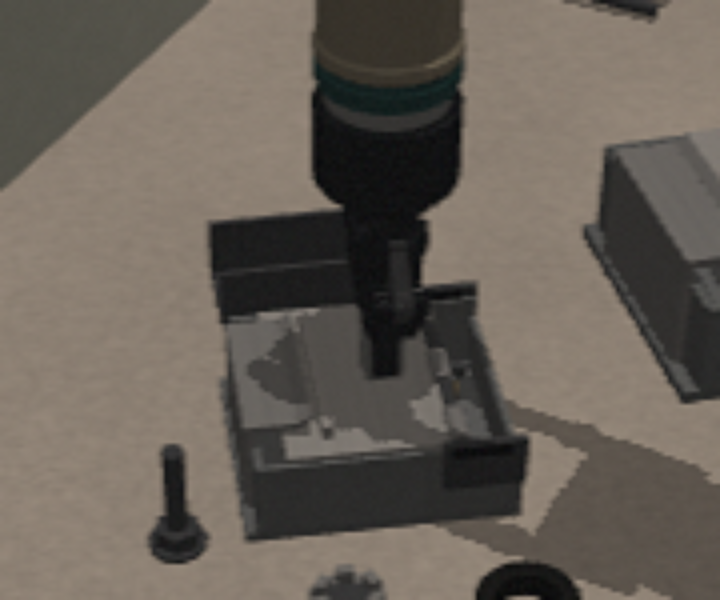

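Emit:
step_arm(
  targets=[
    [[0,0,-3],0],
    [[0,0,-6],0],
    [[0,0,-9],0],
    [[0,0,-12],0],
    [[0,0,-12],0],
  ],
)

```text
clock: 8.05
position: [0.6242, 0.037, 0.0531]
ee_rot: [-0.21, -0.672, -0.209, 0.679]
contact_force: [-7.5, -5.3, 17.1]
width: 0.0001
```

Emit:
step_arm(
  targets=[
    [[-0.5,0,-3],0],
    [[-0.5,0,-6],0],
    [[-0.5,0,-9],0],
    [[-0.5,0,-12],0],
    [[-0.5,0,-12],0],
  ],
)

```text
clock: 8.55
position: [0.6344, 0.0444, 0.053]
ee_rot: [-0.21, -0.672, -0.209, 0.679]
contact_force: [-6.9, -3.9, 13.1]
width: 0.0
```

```bash
python3 - <<'E'
from h import *
s=manip.get_state(); print(s['clock'],where(s),s['contact_force'],s['moment'])
p=snap('side','side5'); cv2.imwrite('pics/side5c.png',cv2.resize(p['image'][90:240,220:400,::-1],None,fx=4,fy=4))
E
```

```text
8.55 [12.4  0.7 53. ] [-6.88275293 -3.8691383  13.06051621] [-0.7901036   1.16549366 -0.02956945]
```

View pics/side5c.png

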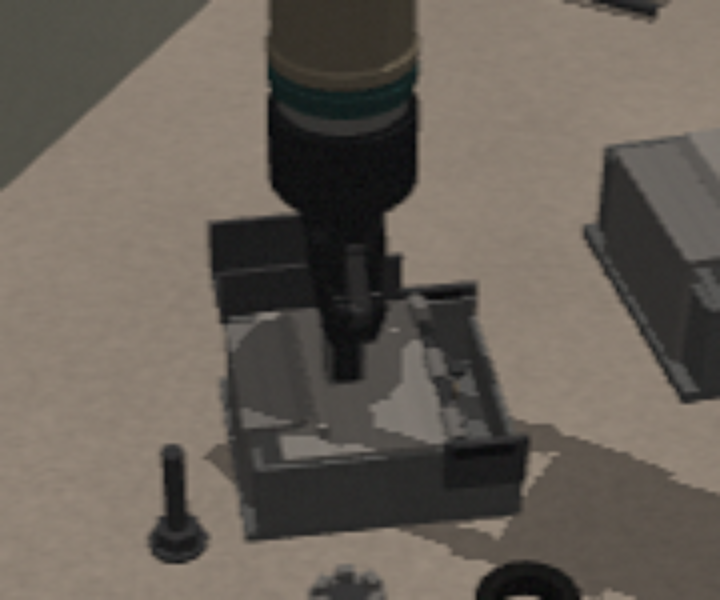

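Emit:
step_arm(
  targets=[
    [[0,0,-2],0],
    [[0,0,-4],0],
    [[0,0,-6],0],
    [[0,0,-6],0],
  ],
)

```text
clock: 9.0
position: [0.6377, 0.0467, 0.0529]
ee_rot: [-0.21, -0.671, -0.209, 0.68]
contact_force: [-11.1, -7.4, 14.0]
width: 0.0001
```

```bash
python3 - <<'E'
from h import *
s=manip.get_state(); print(s['clock'],where(s),s['contact_force'])
E
```

```text
9.0 [16.5  0.7 52.9] [-11.12119383  -7.39750719  13.99669301]
```

Emit:
step_arm(
  targets=[
    [[0,0,-2],0],
    [[0,0,-4],0],
    [[0,0,-5],0],
    [[0,0,-5],0],
  ],
)

```text
clock: 9.4
position: [0.6378, 0.0469, 0.0526]
ee_rot: [-0.211, -0.667, -0.208, 0.683]
contact_force: [-15.7, -13.5, 18.3]
width: 0.0001
```

```bash
python3 - <<'E'
from h import *
s=manip.get_state(); print(s['clock'],where(s),s['contact_force'])
p=snap('side','side6'); cv2.imwrite('pics/side6c.png',cv2.resize(p['image'][130:230,260:360,::-1],None,fx=6,fy=6,interpolation=cv2.INTER_CUBIC))
E
```

```text
9.4 [16.7  0.8 52.6] [-15.65651985 -13.47331233  18.31584281]
```

View pics/side6c.png

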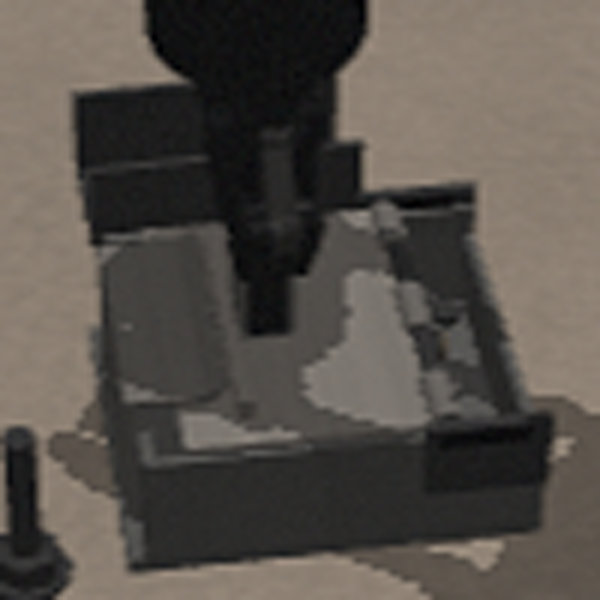

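Emit:
step_arm(
  targets=[
    [[-1,0,1.5],0],
    [[-2.5,0,3],0],
    [[-4,0,3],0],
    [[-8,0,3],0],
    [[-14,0,3],0],
    [[-24,0,3],0],
    [[-44,0,3],0],
    [[-80,0,3],0],
    [[-120,0,3],0],
    [[-120,0,3],0],
  ],
)

```text
clock: 10.45
position: [0.6489, 0.0511, 0.1793]
ee_rot: [0.21, 0.679, 0.207, -0.672]
contact_force: [1.1, 0.1, 0.0]
width: -0.0002
```

```bash
python3 - <<'E'
from h import *
s=manip.get_state(); print(s['clock'],where(s),s['contact_force'])
for n in('side','top'):
  p=snap(n,n+'7')
  c=(260,130) if n=='side' else (270,120)
  cv2.imwrite(f'pics/{n}7c.png',cv2.resize(p['image'][c[1]:c[1]+110,c[0]:c[0]+120,::-1],None,fx=5,fy=5,interpolation=cv2.INTER_CUBIC))
E
```

```text
10.45 [ 28.2  -2.  179.3] [1.14918686 0.11499128 0.04756003]
```

View pics/side7c.png

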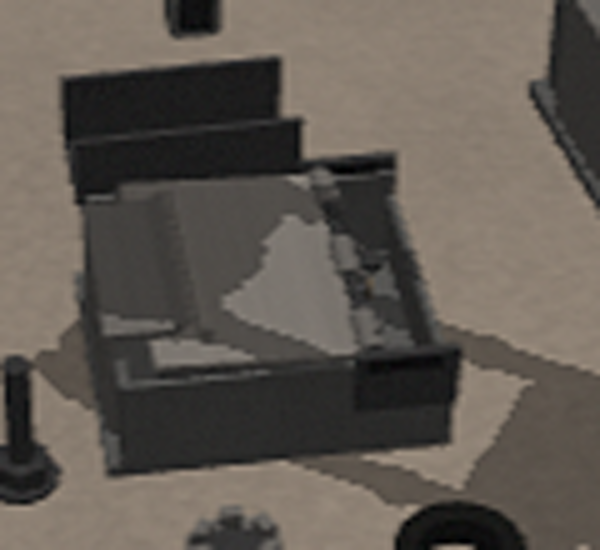

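View pics/top7.png

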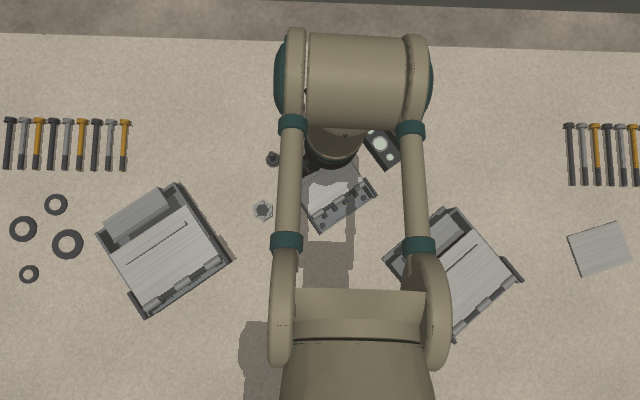

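Emit:
step_arm(
  targets=[
    [[-50,40,0],0],
    [[-60,80,40],0],
    [[-60,120,80],0],
    [[-60,160,120],0],
    [[-60,200,160],0],
    [[-60,250,200],0],
    [[-60,300,240],0],
    [[-60,300,240],0],
    [[-60,300,240],0],
    [[-60,300,240],0],
  ],
)

```text
clock: 11.55
position: [0.6151, -0.3341, 0.2302]
ee_rot: [-0.206, -0.675, -0.209, 0.677]
contact_force: [-0.1, 0.7, -0.3]
width: -0.0002
```

```bash
python3 - <<'E'
from h import *
s=manip.get_state(); print(s['clock'],where(s),s['contact_force'])
def T(X): X=np.array(X,float); return np.c_[C+X[:,:1]*cx+X[:,1:2]*cy,X[:,2]]
for n,c,o,k in(('top',(270,120),(120,130),5),('side',(260,130),(110,120),5)):
    pp=snap(n,n+'8')
    im=cv2.resize(pp['image'][c[1]:c[1]+o[0],c[0]:c[0]+o[1],::-1],None,fx=k,fy=k,interpolation=cv2.INTER_CUBIC).copy(); cv2.imwrite(f'pics/{n}8r.png',im)
    def line(P,col):
        u=((proj(pp,T(P))-c)*k).astype(np.int32); cv2.polylines(im,[u],False,col,1)
    line([[.07,-.066,.05],[.07,.066,.05],[-.08,.066,.05]],(255,0,255))
    for sl,col in((.019,(0,255,255)),(.024,(0,0,255))):
        line([[-.068+sl,-.05,.056],[-.068+sl,.05,.056]],col)
        x=-.068+.066+sl; line([[x,-.05,.0615],[x,.05,.0615]],col)
    line([[.03,-.045,.065],[.03,.045,.065]],(255,255,0))
    cv2.imwrite(f'pics/{n}8c.png',im)
    for t in('rib','hinge','edge','flap','nut','bushing','stud','bracket'):
        print(n,t,[(np.round(r['xyz'],3).tolist(),round(r['confidence'],2)) for r in manip.search_frame(pp,t)])
E
```

```text
11.55 [-217.2 -300.8  230.2] [-0.14781926  0.65768518 -0.31415203]
top rib [([0.618, 0.035, 0.051], 0.93), ([0.436, -0.225, 0.074], 0.9), ([0.482, 0.344, 0.069], 0.77)]
top hinge [([0.475, 0.344, 0.07], 0.73), ([0.622, 0.04, 0.058], 0.67)]
top edge [([0.482, 0.345, 0.073], 0.85), ([0.626, 0.038, 0.051], 0.67), ([0.44, -0.225, 0.07], 0.64), ([0.62, 0.039, 0.058], 0.24)]
top flap [([0.434, -0.223, 0.07], 0.82), ([0.479, 0.346, 0.07], 0.73), ([0.623, 0.035, 0.054], 0.62)]
top nut [([0.621, 0.037, 0.054], 0.69), ([0.572, 0.161, 0.022], 0.64), ([0.674, 0.15, 0.015], 0.35), ([0.62, 0.038, 0.055], 0.26)]
top bushing [([0.49, 0.12, 0.016], 0.8)]
top stud [([0.49, 0.121, 0.02], 0.73), ([0.673, 0.149, 0.012], 0.67)]
top bracket [([0.718, -0.082, 0.002], 0.83)]
side rib [([0.433, -0.212, 0.068], 0.97), ([0.62, 0.04, 0.053], 0.79), ([0.473, 0.354, 0.064], 0.77)]
side hinge [([0.62, 0.038, 0.061], 0.95), ([0.476, 0.353, 0.071], 0.77), ([0.431, -0.217, 0.07], 0.74)]
side edge [([0.477, 0.352, 0.071], 0.9), ([0.624, 0.04, 0.054], 0.64), ([0.432, -0.216, 0.067], 0.62)]
side flap [([0.617, 0.044, 0.058], 0.94), ([0.472, 0.349, 0.071], 0.7)]
side nut [([0.573, 0.179, 0.024], 0.92)]
side bushing [([0.492, 0.128, 0.011], 0.7)]
side stud [([0.679, 0.151, 0.008], 0.54)]
side bracket [([0.718, -0.078, 0.024], 0.89)]
```

View pics/top8c.png

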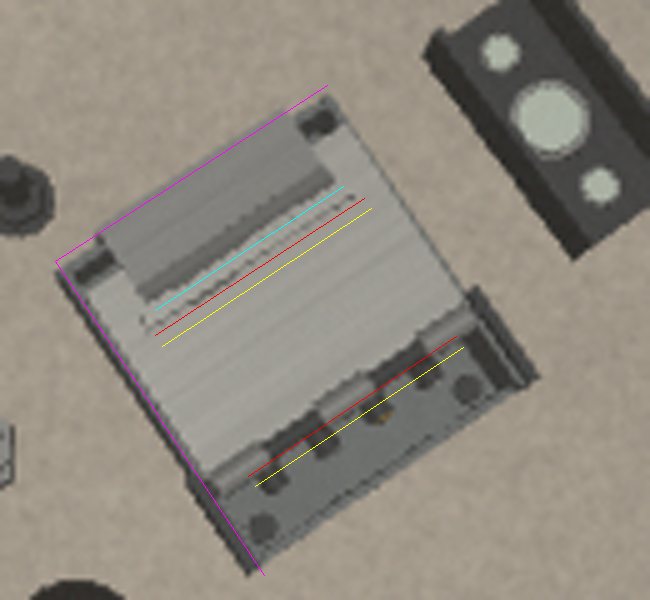

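View pics/side8c.png

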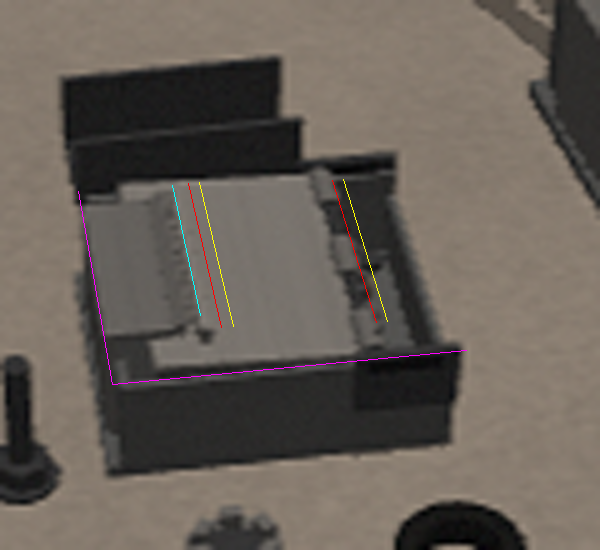

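View pics/side8r.png

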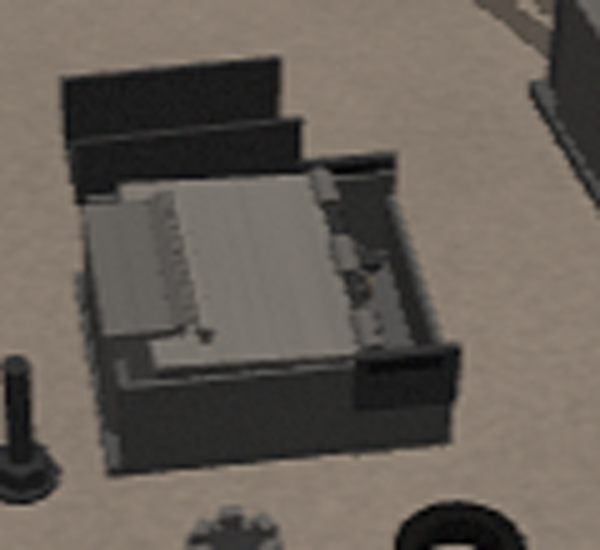

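```bash
python3 -c "
from rig import manip
print(manip.sign_off())"
```

```text
the job is handed in; nothing more can be done
None
```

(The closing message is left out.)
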